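# Shut the wire wheel away in its steel case

## Task

Put the wire cup wheel away: stand it upright inside the open steel case, then close the case. Hook one end of the lid under the fixed lip on the case's near wall, lower the other end and press it down until the spring catch clicks back over it, so that the lid lies flat and square on the rim. Do not force anything (a push of 25 N is plenty), and leave the tube, the disc and the spanner alone.

Things in the scene. Friction and masses are not known exactly. Their poses are not given: they have to be found in the camera images.
- case: Grey sheet-steel open case fixed to the bench, 158 (x) x 124 (y) x 50 mm high outside, floor and walls 4 mm thick. Origin: centre of its underside; z up. -x is the near end, roughly towards the robot (yaw within 0.35 rad), with a fixed lip on its wall (lip); +x is the end with the spring catch (catch)
- mouth (a point): Middle of the case mouth at rim height, (0, 0, 50) mm in the case frame. An inward flange narrows the mouth to 130 x 96 mm; flange and wall tops are flush and carry the lid. Beside the catch two cheeks (18 to 26 mm off the middle, up to 64 mm high) stop the lid at x = 75 mm; the lid space from lip upright to cheeks is 150 mm long
- lip (a point): Middle of the lower free edge of the fixed steel lip on the near wall, (-65, 0, 62) mm in the case frame. Its overhang is 80 mm wide (y), 62 to 66 mm high, x = -79 to -65; its upright, where the lid end must butt, is at x = -75: a slot 10 mm deep, 12 mm high above the rim. The lid does not drop in flat: this end goes in first, tilted low by 0.2 to 0.4 rad
- catch (a joint): Spring catch at the far end: 0 = home, grows to 0.012 m as it is pushed back along case +x; 3 N at 0, 0.2 N more per mm. Its steep face leans 30 degrees back from upright, from the nose (x = 67) up to its top at x = 78, z = 79 mm. A lid end pressed down on the face (some 5 to 15 N) pushes it back until it snaps forward over the lid
- catch_tip (a point): Underside edge of the catch's nose, at (68, 0, 57.6) mm in the case frame when home: 1.6 mm over the closed lid's top. The catch is 34 mm wide along y.
- lid: Loose flat aluminium lid, 148 (x) x 118 (y) x 6 mm, about 0.3 kg, the same either way round, lying flat on the bench. Origin: centre of its underside; z up (handle side). In the middle of its top stands a black bar handle.
- lid_handle (a point): Middle of the lid's handle, 20 mm above the lid's origin. The handle is a plain bar 12 mm thick (lid x), 50 mm long (lid y), from 6 to 32 mm above the lid's underside.
- wheel: Loose wire cup wheel, 64 mm in diameter and 42 mm high, about 0.25 kg, standing on its wire rim. Origin: centre of its underside; z up. Cup up to 24 mm high (radius 29 to 32 mm, sloping in to 18 mm above 20 mm), then a round steel hub 22 mm in diameter from 24 to 42 mm.
- wheel_hub (a point): Middle of the wheel's hub on its axis, 34 mm above the wheel's origin.
- tube: Bystander: offcut of square steel tube, 140 x 30 x 30 mm, lying on the bench. Origin: centre of its underside. Leave it alone.
- disc: Bystander: grey grinding disc, 115 mm in diameter, 7 mm thick, lying flat. Origin: centre of its underside. Leave it alone.
- spanner: Bystander: spanner lying flat on the bench beyond the case, about 160 mm long. Leave it alone.
There are look-alikes about, which are no part of the job. There is more than one size of the wheel; the one meant has the size given above. There is more than one size of the lid; the one meant has the size given above.

How it is judged (in metres and radians):
On the way:
1. the wheel stands upright on the floor of the case, let go (x of wheel in the frame of case between -0.05 and 0.05 m and y of wheel in the frame of case between -0.04 and 0.04 m and z of wheel in the frame of case below 0.008 m and angle between wheel's own z axis and vertical below 0.1 rad and contact force between the fingers and wheel below 0.1 N and linear speed of wheel below 0.03 m/s), for 0.2 s.
At the end, for the whole second after the job is handed in: Wheel upright (0.1 rad) on the case floor; lid flat on the rim (height 2.5 mm, tilt 0.025 rad), within 12 mm sideways, 6 mm lengthways and 0.1 rad of square, one end under the lip, the other under the catch; catch home within 1.5 mm; all at rest (x of wheel in the frame of case between -0.05 and 0.05 m and y of wheel in the frame of case between -0.04 and 0.04 m and z of wheel in the frame of case below 0.008 m and angle between wheel's own z axis and vertical below 0.1 rad and x of lid in the frame of case between -0.006 and 0.006 m and y of lid in the frame of case between -0.012 and 0.012 m and z of lid in the frame of case between 0.047 and 0.0525 m and angle between the x axis of lid and the x axis of case, either way round below 0.1 rad and angle between lid's own z axis and vertical below 0.025 rad and value of joint catch below 0.0015 m and linear speed of lid below 0.01 m/s); the robot touches nothing.
It fails at once if the tube is pushed more than 20 mm (distance of tube from where it was at the start of the episode above 0.02 m).
It fails at once if the disc is pushed more than 20 mm (distance of disc from where it was at the start of the episode above 0.02 m).
It fails at once if the spanner is pushed more than 20 mm (distance of spanner from where it was at the start of the episode above 0.02 m).
It fails at once if the lid is forced against the case (over 100 N) (contact force between lid and case above 100 N).
It fails at once if the wheel is forced against the case (over 100 N) (contact force between wheel and case above 100 N).
It also fails if it takes over 61 s, if anything falls off the work surface, if the arm or the gripper's body presses on something with over 40 N, if the wrist force passes 120 N, or if a joint passes its speed limit or range.

## Robot

A 6-joint arm with a two-finger parallel gripper is mounted at the origin on the work surface. World frame = base frame: x ahead of the robot, y to its left, z up, the work surface at z = 0. Lengths are in mm, angles in rad, forces in N, time in s.
With the tool pointing down it reaches from about 350 to 975 mm from the base axis. Payload 7.1 kg.
Tool frame: the origin (TCP) lies at the very end of the fingers, on their centre line; the grasp point (between the pads) lies 19 mm behind it; y points along the fingers, x is the direction in which the jaws open and shut, and the axes are right-handed (so a half turn about y gives the same grasp; the last joint's range is limited). The gripper opens to 88 mm and grips with 3 to 60 N. Pads are 20 mm wide; open, the fingers measure 115 mm over their backs; the gripper's body (75 mm by 178 mm) begins 61 mm behind the grasp point.
Start: joints at [1.109, 0.423, 1.63, -0, 1.089, -0.019], TCP at [267.762, 564.72, 222.675] pointing down, gripper open.
Joint ranges: [-3, 3], [-0.9, 2.11], [0.09, 2.58], [-1.31, 4.45], [0.11, 2.69], [-2.54, 2.54]. Speed limits (rad/s): [2.39, 2.39, 3.01, 3.14, 3.14, 3.14].

## Interface

Orientations are given as a rotation vector (axis times angle).
In Python, from workcell import ctrl gives the robot as it stands. The module is installed in compiled form; this text tells all that it offers.
- The arm moves only by the tool jog_arm, never from a script. Its argument "steps" is a list of rows, each an object with "turn": the turn, a rotation vector about the world's x, y, z scaled (see below), a list of three; "dp": the shift along the world's x, y, z scaled (see below), a list of three; "claw": the opening, from 0 (shut) to 1 (fully open). In form: [{"turn": [wx, wy, wz], "dp": [x, y, z], "claw": claw}, ...]. A call has 1 to 12 rows; each row is the pose to reach, as a shift and turn from the pose measured when the call began, turning the shorter way round; what a row does not reach only later rows make up. The controller multiplies each number of a shift by 80 mm and each number of a turn by pi rad. A row lasts 1/12 s, in which the tool goes at most 41.7 mm and 7.16 degrees, less where a joint would pass 70% of its speed; a pose out of reach is approached as far as the arm can. A call with a number of a shift or a turn outside -1 to 1 is refused whole. A call with a gripper value outside its range is refused whole. The fingers move at their own pace and stop on an object; the grip force is fixed at half the most. Time passes only in rows, so rows that repeat a pose let the fingers close. It gives the time, the measured TCP pose, the force and the opening at its end, in the units of the state.
- ctrl.get_obs(): the state, without advancing time (a new reading comes with each control period).
- ctrl.get_image(name): name is "side" or "top" or "wrist"; returns a dict with "img" (480x640x3 uint8, red, green, blue), "range_z" (480x640 float32, mm along the optical axis (not along the pixel's ray), 0 where there is no reading), "fovy" (degrees; the focal length in pixels is half the picture's height over the tangent of half this angle, whatever the lens; pixels are square), "cx", "cy" (the principal point, pixels), "camera_from_world" (4x4, takes a point from world to camera coordinates); the wrist camera has in their place "hand_eye" (4x4, takes a point from camera to tool coordinates, whose origin is the TCP and whose axes are the tool frame's). Camera axes: x right, y down, z forward; pixel columns grow to the right and rows downward; lengths in mm; the calibration is good to about 2 mm. The wrist camera is an equidistant fisheye: a pixel r from the principal point sees the ray r / f radians off the axis. A picture is of the moment at which its call begins: read the wrist's pose just before it.
- ctrl.close_job(): hands the job in, once; it reports no verdict.
The state is a dict: "t": time; "qpos": joint angles; "qvel": joint speeds; "joint_torque": joint torques, N m; "ee_pos": TCP position; "orientation": TCP orientation; "ft_force": force on the tool from outside, world axes, zero at the start; "moment": the same for the moment, N m; "width": finger opening in mm.
Only numpy, scipy, OpenCV 4.12 (cv2) and the standard library are available. Lean on these libraries where they do the work, as an engineer would, in place of code of your own. Each camera call takes 0.05 s, during which the arm holds its last target.

## Working session

There is one attempt and no reset: what is moved stays moved. The work goes in short steps, Python scripts to look and compute and a tool call to move; the robot and the scene stay as the last step left them, time stands still between calls to the robot, and variables do not carry over. Pictures are saved under pics/ and viewed, and the job is handed in when it is done.

Besides the shell and the picture viewer there is one more tool, called after "Call:" as a command line: name --argument value ..., lists and objects as JSON in quotes. jog_arm: Moves the arm, as the interface text tells. Its arguments: {"type":"object","properties":{"steps":{"type":"array","items":{"type":"object","properties":{"turn":{"type":"array","items":{"type":"number"}},"dp":{"type":"array","items":{"type":"number"}},"claw":{"type":"number"}}}}},"required":["steps"]}

```bash
mkdir -p pics; cat > h.py <<'E'
import numpy as np, cv2, json
from workcell import ctrl
def grab(n,tag):
    d=ctrl.get_image(n); np.savez(f'pics/{tag}.npz',**d)
    cv2.imwrite(f'pics/{tag}.png',d['img'][:,:,::-1]); return d
def ld(tag): 
    d=np.load(f'pics/{tag}.npz'); return {k:d[k] for k in d}
def pts(d):
    f=240/np.tan(np.radians(float(d['fovy']))/2)
    v,u=np.mgrid[0:480,0:640]; z=d['range_z']
    c=np.stack([(u-d['cx'])/f*z,(v-d['cy'])/f*z,z],-1)
    T=np.linalg.inv(d['camera_from_world']); return c@T[:3,:3].T+T[:3,3]
E
python3 - <<'E'
from h import *
print(ctrl.get_obs())
for n in ['top','side','wrist']:
    d=grab(n,n+'0'); print(n,d['fovy'],d['cx'],d['cy'],d.get('camera_from_world',d.get('hand_eye')))
E
```

```text
{'t': 0.0, 'qpos': array([ 1.10902906e+00,  4.23851578e-01,  1.63068931e+00,  1.49206789e-05,
        1.08861640e+00, -1.89845844e-02]), 'qvel': array([ 0.00119176,  0.00050404,  0.00033223,  0.00055847, -0.00087745,
        0.0005016 ]), 'joint_torque': array([ 1.54348463e-04, -5.44614601e+01, -2.73670846e+01,  6.44382345e-02,
        2.26771901e-02, -1.21797266e-04]), 'ee_pos': array([267.49716886, 564.23766054, 221.89527644]), 'orientation': array([-1.38754767, -0.87616157,  0.87836845]), 'ft_force': array([-0.00645945, -0.42132129,  0.42637277]), 'moment': array([ 0.04570498, -0.0504045 , -0.05159071]), 'width': 87.75229368536945}
top 49.5681681637935 321.0383767453133 245.84351353795105 [[ 2.33408774e-02 -9.99216463e-01  3.19634791e-02  7.35159621e+01]
 [-9.89202477e-01 -2.77104859e-02 -1.43911742e-01  5.88566599e+02]
 [ 1.44684705e-01 -2.82593264e-02 -9.89074187e-01  1.08658040e+03]
 [ 0.00000000e+00  0.00000000e+00  0.00000000e+00  1.00000000e+00]]
side 53.14040348119245 317.04719969184856 246.9909179479937 [[ 7.73208092e-01 -6.34139734e-01 -4.00557063e-03 -3.95668605e+02]
 [-3.18561801e-01 -3.82946061e-01 -8.67104777e-01  2.91943307e+02]
 [ 5.48331674e-01  6.71728452e-01 -4.98109689e-01  6.87781101e+02]
 [ 0.00000000e+00  0.00000000e+00  0.00000000e+00  1.00000000e+00]]
wrist 65.70646984690485 321.167763333403 244.32392510599442 [[ 9.99997959e-01 -4.70804771e-04 -1.96477830e-03  5.25192854e-01]
 [ 1.78241989e-03 -2.52312580e-01  9.67644142e-01 -1.62112531e+02]
 [-9.51309761e-04 -9.67645669e-01 -2.52311226e-01  6.73340568e+01]
 [ 0.00000000e+00  0.00000000e+00  0.00000000e+00  1.00000000e+00]]
```

View pics/top0.png

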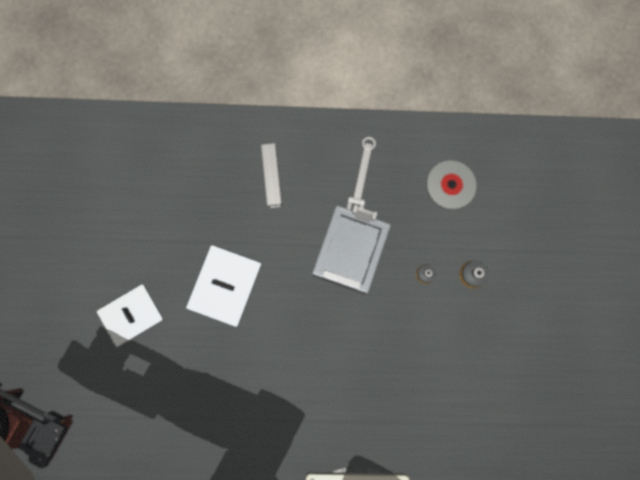

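View pics/side0.png

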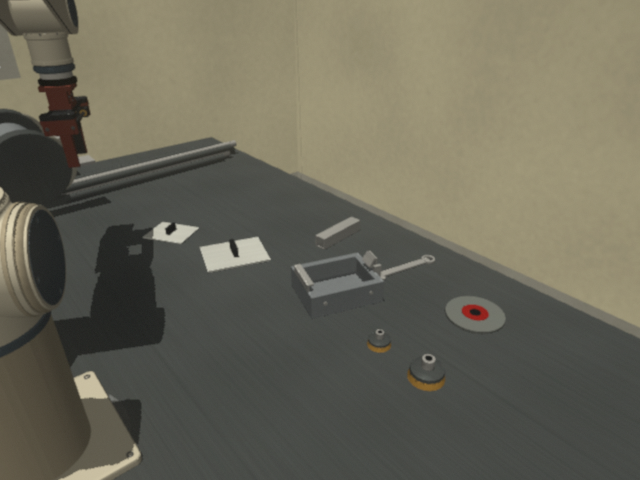

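Top view: case around (352,248), large lid (223,286), small lid (130,314), wheels (427,273) and (474,273), tube (271,175), disc (452,184) and spanner (365,170). I'll measure next.

```bash
python3 - <<'E'
from h import *
d=ld('top0'); P=pts(d); im=d['img'].astype(int); print('valid',(d['range_z']>0).mean())
def reg(name,u0,u1,v0,v1,m):
    mm=np.zeros((480,640),np.uint8); mm[v0:v1,u0:u1]=m[v0:v1,u0:u1]
    n,l,st,c=cv2.connectedComponentsWithStats(mm); k=1+st[1:,4].argmax(); s=l==k
    Q=P[s]; r=cv2.minAreaRect(Q[:,:2].astype(np.float32)); print(name,s.sum(),'rect',np.round(r[0],1),np.round(r[1],1),round(r[2],1),'mean',Q.mean(0).round(1),'z',np.percentile(Q[:,2],[2,50,98]).round(1)); return s
br=im.min(2)>150
reg('lid',175,270,235,335,br|(im.max(2)<35)); reg('small',90,170,280,350,br)
h=P[:,:,2]
reg('hand lid',195,250,260,310,(h>20)); reg('hand small',110,150,300,330,(h>15))
reg('w1',410,445,255,290,h>5); reg('w2',455,495,255,290,h>5)
reg('hub1',410,445,255,290,h>22); reg('hub2',455,495,255,290,h>30)
s=reg('case',300,400,200,300,(h>40)&(h<55)); reg('lip',300,400,200,300,(h>58)&(P[:,:,0]<620)); reg('catch',300,400,200,240,(h>62))
reg('tube',255,290,135,215,h>15); reg('floor',300,400,200,300,(h>1)&(h<10))
c=cv2.resize(d['img'][190:305,295:405,::-1],None,fx=5,fy=5,interpolation=cv2.INTER_CUBIC); cv2.imwrite('pics/casezoom.png',c)
E
```

```text
valid 0.996171875
lid 3615 rect [477.3 237.7] [256.7 151.2] 71.5 mean [497.1 300.    8.3] z [-1.7  3.8  8.9]
small 2010 rect [453.2 350. ] [115.3 448.4] 7.0 mean [432.  498.5   7.6] z [-2.5  2.5  7.4]
hand lid 129 rect [499.1 299.6] [50.4 11.9] 71.4 mean [498.8 299.1  29.4] z [23.9 29.7 33.7]
hand small 87 rect [428.9 500.6] [37.3 10. ] 31.9 mean [429.3 499.8  21.5] z [16.4 21.6 26.7]
w1 269 rect [ 535.4 -148.1] [39.8 38. ] 87.9 mean [ 535.4 -147.4   15.2] z [ 7.7 13.5 30.3]
w2 587 rect [471.9 -86.7] [ 59.5 421.5] 21.2 mean [ 536.6 -250.9   27.8] z [ 6.6 20.5 41.9]
hub1 40 rect [ 536.6 -148.8] [13.5 13.9] 70.5 mean [ 536.4 -148.4   27.7] z [22.7 27.7 32.7]
hub2 89 rect [ 537.9 -256.8] [20.1 20.5] 0.4 mean [ 537.9 -255.8   39. ] z [31.4 39.5 43.2]
case 1224 rect [583.   21.8] [124.1 160.3] 71.9 mean [590.7  19.2  47.9] z [43.  47.9 52.7]
lip 264 rect [513.7  44.5] [79.4 14.4] 71.8 mean [513.3  44.4  63.8] z [59.7 63.6 68.2]
catch 144 rect [655.1  -2.3] [45.4 17.2] 67.5 mean [655.2  -1.6  71.9] z [62.5 73.1 79.4]
tube 831 rect [619.2 177.7] [406.4  37.2] 11.0 mean [745.2 202.4  37.1] z [22.5 27.7 32.2]
floor 1702 rect [588.2  18.4] [ 99.  133.8] 72.1 mean [587.3  19.    3.1] z [1.1 2.8 6.7]
```

```bash
python3 - <<'E'
from h import *
d=ld('side0'); P=pts(d); h=P[:,:,2]
def reg(name,u0,u1,v0,v1,m):
    mm=np.zeros((480,640),np.uint8); mm[v0:v1,u0:u1]=m[v0:v1,u0:u1]
    n,l,st,c=cv2.connectedComponentsWithStats(mm); k=1+st[1:,4].argmax(); s=l==k
    Q=P[s]; r=cv2.minAreaRect(Q[:,:2].astype(np.float32)); print(name,s.sum(),'rect',np.round(r[0],1),np.round(r[1],1),round(r[2],1),'mean',Q.mean(0).round(1),'z',np.percentile(Q[:,2],[2,50,98]).round(1)); return s
for n,b in {'w1':(360,395,325,355),'w2':(400,450,345,395),'lid':(190,280,230,275)}.items(): reg(n,*b,h>4)
reg('hub2',400,450,345,395,h>28)
reg('hub1',360,395,325,355,h>20)
reg('handle',190,280,230,275,h>15)
reg('rim',280,390,240,320,(h>46)&(h<54))
E
```

```text
w1 386 rect [ 291.6 -377.1] [700.1  41.8] 43.1 mean [ 528.7 -155.9   17.8] z [ 4.6 16.1 31.3]
w2 1011 rect [ 282.8 -409.8] [644.3  61.6] 30.8 mean [ 524.9 -266.6   26.9] z [ 4.8 22.5 44. ]
lid 1601 rect [ 309.  -136.3] [1081.6  156. ] 66.5 mean [492.2 288.6  11.8] z [ 4.8  7.3 32.5]
hub2 181 rect [ 537.1 -258.5] [21.4 21.2] 55.8 mean [ 535.  -259.8   39.2] z [29.1 41.7 44.5]
hub1 72 rect [ 535.7 -150.2] [16.  14.6] 45.9 mean [ 534.  -151.6   28.1] z [20.6 29.  32.3]
handle 95 rect [497.5 297.9] [51.5 12. ] 72.8 mean [494.6 291.1  27.8] z [16.2 30.6 34.6]
rim 1068 rect [587.   20.2] [128.2 171.3] 72.7 mean [585.3   8.8  50.3] z [46.3 50.7 53.1]
```

View pics/casezoom.png

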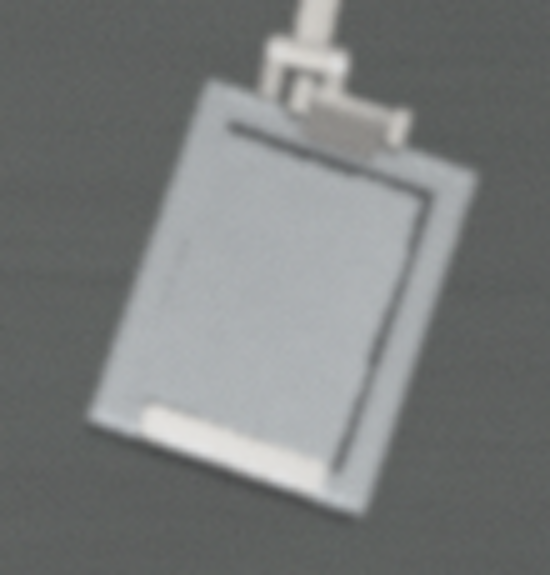

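```bash
python3 - <<'E'
from h import *
from scipy.spatial.transform import Rotation as R
o=ctrl.get_obs(); M=R.from_rotvec(o['orientation']).as_matrix(); print(M.round(3)); print('jaw yaw',np.arctan2(M[1,0],M[0,0]))
E
```

```text
[[ 0.428 -0.001 -0.904]
 [ 0.904 -0.001  0.428]
 [-0.001 -1.     0.   ]]
jaw yaw 1.128028777766077
```

Call:
jog_arm --steps '[{"dp": [0.32,-0.95,0],"turn": [0,0,-0.046],"claw": 1},{"dp": [0.32,-0.95,0],"turn": [0,0,-0.046],"claw": 1},{"dp": [0.32,-0.95,0],"turn": [0,0,-0.046],"claw": 1}]'

```text
t: 0.4
ee_pos: [293.5, 482.7, 221.0]
orientation: [-1.436, -0.761, 0.769]
ft_force: [0.2, -0.3, -0.2]
width: 88.1
```

Call:
jog_arm --steps '[{"dp": [0.32,-1,0],"turn": [0,0,-0.046],"claw": 1},{"dp": [0.32,-1,0],"turn": [0,0,-0.046],"claw": 1},{"dp": [0.32,-1,0],"turn": [0,0,-0.046],"claw": 1}]'

```text
t: 0.65
ee_pos: [319.1, 397.8, 220.3]
orientation: [-1.478, -0.645, 0.658]
ft_force: [0.3, -0.5, -0.2]
width: 87.7
```

Call:
jog_arm --steps '[{"dp": [0.32,-1,0],"turn": [0,0,-0.046],"claw": 0.6},{"dp": [0.32,-1,0],"turn": [0,0,-0.046],"claw": 0.6},{"dp": [0.32,-1,0],"turn": [0,0,-0.046],"claw": 0.6}]'

```text
t: 0.9
ee_pos: [344.8, 313.5, 219.9]
orientation: [-1.511, -0.529, 0.545]
ft_force: [-1.2, -0.3, -0.1]
width: 71.3
```

Call:
jog_arm --steps '[{"dp": [0.32,-1,0],"turn": [0,0,-0.046],"claw": 0.6},{"dp": [0.32,-1,0],"turn": [0,0,-0.046],"claw": 0.6},{"dp": [0.32,-1,0],"turn": [0,0,-0.046],"claw": 0.6}]'

```text
t: 1.15
ee_pos: [371.1, 229.7, 219.7]
orientation: [-1.538, -0.413, 0.431]
ft_force: [0.1, -0.9, -0.3]
width: 53.4
```

Call:
jog_arm --steps '[{"dp": [0.32,-1,0],"turn": [0,0,-0.046],"claw": 0.6},{"dp": [0.32,-1,0],"turn": [0,0,-0.046],"claw": 0.6},{"dp": [0.32,-1,0],"turn": [0,0,-0.046],"claw": 0.6}]'

```text
t: 1.4
ee_pos: [397.9, 146.1, 219.8]
orientation: [-1.558, -0.296, 0.315]
ft_force: [-0.3, 1.3, -0.4]
width: 52.6
```

Call:
jog_arm --steps '[{"dp": [0.32,-1,0],"turn": [0,0,-0.046],"claw": 0.6},{"dp": [0.32,-1,0],"turn": [0,0,-0.046],"claw": 0.6},{"dp": [0.32,-1,0],"turn": [0,0,-0.046],"claw": 0.6}]'

```text
t: 1.65
ee_pos: [425.5, 62.7, 220.1]
orientation: [-1.571, -0.181, 0.198]
ft_force: [0.1, -0.8, 0.7]
width: 52.8
```

Call:
jog_arm --steps '[{"dp": [0.32,-1,0],"turn": [0,0,-0.046],"claw": 0.6},{"dp": [0.32,-1,0],"turn": [0,0,-0.046],"claw": 0.6},{"dp": [0.32,-1,0],"turn": [0,0,-0.046],"claw": 0.6}]'

```text
t: 1.9
ee_pos: [453.6, -20.6, 220.6]
orientation: [-1.579, -0.066, 0.081]
ft_force: [0.6, -0.0, 0.7]
width: 52.5
```

Call:
jog_arm --steps '[{"dp": [0.32,-1,0],"turn": [0,0,-0.046],"claw": 0.6},{"dp": [0.32,-1,0],"turn": [0,0,-0.046],"claw": 0.6},{"dp": [0.32,-1,0],"turn": [0,0,-0.046],"claw": 0.6}]'

```text
t: 2.15
ee_pos: [482.1, -104.0, 221.1]
orientation: [-1.58, 0.047, -0.036]
ft_force: [-0.3, 0.2, 0.5]
width: 52.5
```

Call:
jog_arm --steps '[{"dp": [0.32,-1,0],"turn": [0,0,-0.046],"claw": 0.6},{"dp": [0.32,-1,0],"turn": [0,0,-0.046],"claw": 0.6},{"dp": [0.32,-1,0],"turn": [0,0,-0.046],"claw": 0.6}]'

```text
t: 2.4
ee_pos: [510.5, -187.4, 221.3]
orientation: [-1.576, 0.161, -0.153]
ft_force: [0.1, -0.4, -0.2]
width: 52.3
```

Call:
jog_arm --steps '[{"dp": [0.34,-0.87,-0.8],"turn": [0,0,-0.035],"claw": 0.6},{"dp": [0.34,-0.87,-0.8],"turn": [0,0,-0.035],"claw": 0.6},{"dp": [0.34,-0.87,-0.8],"turn": [0,0,-0.035],"claw": 0.6},{"dp": [0.34,-0.87,-0.8],"turn": [0,0,-0.035],"claw": 0.6},{"dp": [0.34,-0.87,-0.8],"turn": [0,0,-0.035],"claw": 0.6}]'

```text
t: 2.82
ee_pos: [537.6, -255.6, 156.2]
orientation: [-1.566, 0.249, -0.237]
ft_force: [0.5, -0.2, -0.4]
width: 52.4
```

```bash
cat >> h.py <<'E'
from scipy.spatial.transform import Rotation as R
def tip():
    o=ctrl.get_obs(); M=R.from_rotvec(o['orientation']).as_matrix(); print('t',o['t'],'p',o['ee_pos'].round(1),'jaw yaw',round(np.arctan2(M[1,0],M[0,0]),3),'approach',M[:,1].round(3),'jawx',M[:,0].round(3),'F',o['ft_force'].round(1),'w',round(o['width'],1)); return o,M
def wpts(d,o,M):
    f=240/np.tan(np.radians(float(d['fovy']))/2)
    v,u=np.mgrid[0:480,0:640]; a=u-d['cx'];b=v-d['cy'];r=np.hypot(a,b)+1e-9;th=r/f
    z=d['range_z'];c=np.stack([a/r*np.tan(th)*z,b/r*np.tan(th)*z,z],-1)
    H=d['hand_eye']; t=c@H[:3,:3].T+H[:3,3]; return t@M.T+o['ee_pos']
E
python3 - <<'E'
from h import *
o,M=tip(); d=grab('wrist','w1'); P=wpts(d,o,M); h=P[:,:,2]
m=((h>34)&(h<46)).astype(np.uint8)
n,l,st,c=cv2.connectedComponentsWithStats(m)
for k in range(1,n):
    if st[k,4]>100: q=P[l==k]; print(st[k],q.mean(0).round(1),cv2.minAreaRect(q[:,:2].astype(np.float32)))
E
```

```text
t 2.8167 p [ 537.6 -255.6  156.2] jaw yaw -0.309 approach [-0.009 -0.008 -1.   ] jawx [ 0.953 -0.304 -0.006] F [ 0.5 -0.2 -0.4] w 52.4
[310 222  30  31 633] [ 540.6 -255.6   42. ] ((540.7282104492188, -256.0947265625), (20.944787979125977, 21.083534240722656), 23.5301513671875)
```

View pics/w1.png

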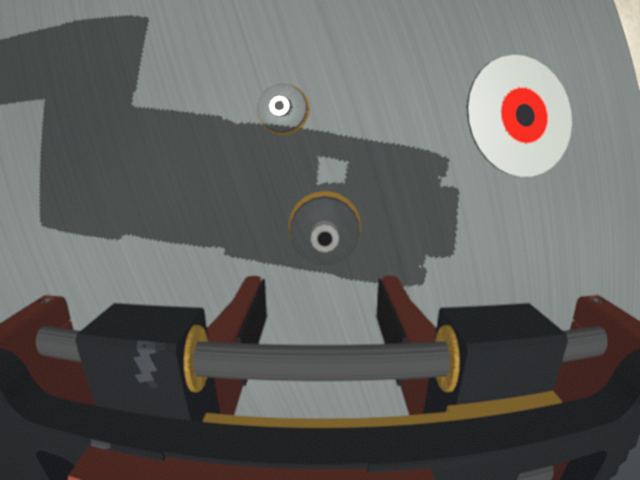

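Wrist view: target hub at (324,238), 21 mm across at z=42, which agrees with the other views to about 3 mm. Descending.

Call:
jog_arm --steps '[{"dp": [0.01,-0.015,-0.5],"turn": [0,0,0],"claw": 0.6},{"dp": [0.01,-0.015,-1],"turn": [0,0,0],"claw": 0.6},{"dp": [0.01,-0.015,-1],"turn": [0,0,0],"claw": 0.6},{"dp": [0.01,-0.015,-1],"turn": [0,0,0],"claw": 0.6}]'

```text
t: 3.2
ee_pos: [537.5, -254.6, 76.8]
orientation: [-1.566, 0.249, -0.233]
ft_force: [1.1, -0.4, 0.3]
width: 52.8
```

Call:
jog_arm --steps '[{"dp": [0,0,-0.3],"turn": [0,0,0],"claw": 0.6},{"dp": [0,0,-0.5],"turn": [0,0,0],"claw": 0.6},{"dp": [0,0,-0.5],"turn": [0,0,0],"claw": 0.6},{"dp": [0,0,-0.5],"turn": [0,0,0],"claw": 0.6}]'

```text
t: 3.53
ee_pos: [538.7, -254.6, 39.2]
orientation: [-1.566, 0.247, -0.234]
ft_force: [-0.4, -0.8, -0.1]
width: 52.6
```

Call:
jog_arm --steps '[{"dp": [0.01,-0.03,-0.15],"turn": [0,0,0],"claw": 0.6},{"dp": [0.01,-0.03,-0.15],"turn": [0,0,0],"claw": 0.6},{"dp": [0.01,-0.03,-0.15],"turn": [0,0,0],"claw": 0.2},{"dp": [0.01,-0.03,-0.15],"turn": [0,0,0],"claw": 0},{"dp": [0.01,-0.03,-0.15],"turn": [0,0,0],"claw": 0},{"dp": [0.01,-0.03,-0.15],"turn": [0,0,0],"claw": 0},{"dp": [0.01,-0.03,-0.15],"turn": [0,0,0],"claw": 0},{"dp": [0.01,-0.03,-0.15],"turn": [0,0,0],"claw": 0},{"dp": [0.01,-0.03,-0.15],"turn": [0,0,0],"claw": 0}]'

```text
t: 4.28
ee_pos: [539.5, -257.0, 27.4]
orientation: [-1.566, 0.247, -0.234]
ft_force: [-1.5, -0.1, 2.4]
width: 21.2
```

Call:
jog_arm --steps '[{"dp": [0,0,0.4],"turn": [0,0,0],"claw": 0},{"dp": [0,0,0.8],"turn": [0,0,0],"claw": 0},{"dp": [0.03,0.2,1],"turn": [0,0,0],"claw": 0},{"dp": [0.06,0.5,1],"turn": [0,0,0],"claw": 0},{"dp": [0.13,0.87,1],"turn": [0,0,0],"claw": 0}]'

```text
t: 4.7
ee_pos: [550.3, -188.1, 108.7]
orientation: [-1.567, 0.247, -0.238]
ft_force: [-0.4, 1.6, -2.2]
width: 21.2
```

Call:
jog_arm --steps '[{"dp": [0.07,0.4,0.15],"turn": [0,0,0],"claw": 0},{"dp": [0.13,0.87,0.15],"turn": [0,0,0],"claw": 0},{"dp": [0.13,0.87,0.15],"turn": [0,0,0],"claw": 0}]'

```text
t: 4.95
ee_pos: [561.1, -113.5, 121.0]
orientation: [-1.566, 0.244, -0.235]
ft_force: [-0.9, 0.5, -2.2]
width: 21.2
```

Call:
jog_arm --steps '[{"dp": [0.07,0.4,0],"turn": [0,0,0],"claw": 0},{"dp": [0.13,0.87,0],"turn": [0,0,0],"claw": 0},{"dp": [0.13,0.87,0],"turn": [0,0,0],"claw": 0}]'

```text
t: 5.2
ee_pos: [571.8, -39.2, 120.7]
orientation: [-1.564, 0.241, -0.232]
ft_force: [0.7, -1.3, -1.9]
width: 21.1
```

Call:
jog_arm --steps '[{"dp": [0.07,0.4,0],"turn": [0,0,0],"claw": 0},{"dp": [0.14,0.76,0],"turn": [0,0,0],"claw": 0},{"dp": [0.14,0.76,0],"turn": [0,0,0],"claw": 0},{"dp": [0.14,0.76,-0.3],"turn": [0,0,0],"claw": 0},{"dp": [0.14,0.76,-0.3],"turn": [0,0,0],"claw": 0}]'

```text
t: 5.62
ee_pos: [580.6, 21.4, 93.7]
orientation: [-1.566, 0.244, -0.227]
ft_force: [-0.5, -0.2, -2.5]
width: 21.2
```

```bash
python3 - <<'E'
from h import *
o,M=tip(); d=grab('wrist','w2'); P=wpts(d,o,M); h=P[:,:,2]
m=((h>59)&(h<69)).astype(np.uint8); m[330:]=0
n,l,st,c=cv2.connectedComponentsWithStats(m)
for k in range(1,n):
    if st[k,4]>100: q=P[l==k]; print(st[k],q.mean(0).round(1),cv2.minAreaRect(q[:,:2].astype(np.float32)))
m=((h>43)&(h<55)).astype(np.uint8);m[330:]=0
n,l,st,c=cv2.connectedComponentsWithStats(m)
for k in range(1,n):
    if st[k,4]>100: q=P[l==k]; print(st[k],q.mean(0).round(1),cv2.minAreaRect(q[:,:2].astype(np.float32)))
d=grab('top','t2')
cv2.imwrite('pics/t2z.png',cv2.resize(d['img'][150:350,200:450,::-1],None,fx=3,fy=3))
E
```

```text
t 5.6167 p [580.6  21.4  93.7] jaw yaw -0.3 approach [-0.012 -0.006 -1.   ] jawx [ 0.955 -0.296 -0.01 ] F [-0.5 -0.2 -2.5] w 21.2
[ 179  198   34  109 2756] [519.1  55.2  65.9] ((518.1051635742188, 53.740936279296875), (63.207332611083984, 15.327754974365234), 72.6066665649414)
[ 437  228   50   76 1280] [656.9   8.6  64.2] ((655.7802124023438, 7.122440338134766), (48.68186950683594, 20.588558197021484), 44.64060974121094)
[  187   156   292   152 10543] [602.2  61.5  49.9] ((594.6953125, 36.66206741333008), (93.826416015625, 170.3367156982422), 72.83301544189453)
```

View pics/w2.png

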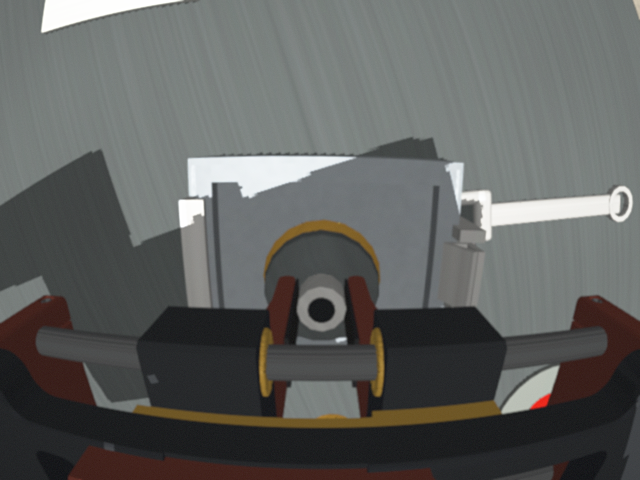

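Wheel is gripped and centred over the mouth, with the lip at left (195,250) and the catch at right (465,270). Lowering.

Call:
jog_arm --steps '[{"dp": [0.02,0,-0.3],"turn": [0,0,0],"claw": 0},{"dp": [0.02,0,-0.6],"turn": [0,0,0],"claw": 0},{"dp": [0.02,0,-0.74],"turn": [0,0,0],"claw": 0},{"dp": [0.02,0,-0.74],"turn": [0,0,0],"claw": 0},{"dp": [0.02,0,-0.74],"turn": [0,0,0],"claw": 0}]'

```text
t: 6.13
ee_pos: [583.2, 20.4, 36.8]
orientation: [-1.565, 0.245, -0.23]
ft_force: [-0.5, -0.1, -1.1]
width: 21.1
```

Call:
jog_arm --steps '[{"dp": [0,0.01,-0.03],"turn": [0,0,0],"claw": 0},{"dp": [0,0.01,-0.06],"turn": [0,0,0],"claw": 0},{"dp": [0,0.01,-0.06],"turn": [0,0,0],"claw": 0},{"dp": [0,0.01,-0.06],"turn": [0,0,0],"claw": 0}]'

```text
t: 6.47
ee_pos: [583.6, 21.2, 32.6]
orientation: [-1.565, 0.244, -0.231]
ft_force: [-0.2, -0.7, -1.7]
width: 21.5
```

Call:
jog_arm --steps '[{"dp": [0,0,-0.02],"turn": [0,0,0],"claw": 0},{"dp": [0,0,-0.02],"turn": [0,0,0],"claw": 0},{"dp": [0,0,-0.02],"turn": [0,0,0],"claw": 0},{"dp": [0,0,-0.02],"turn": [0,0,0],"claw": 0.5},{"dp": [0,0,-0.02],"turn": [0,0,0],"claw": 0.5},{"dp": [0,0,-0.02],"turn": [0,0,0],"claw": 0.5},{"dp": [0,0,-0.02],"turn": [0,0,0],"claw": 0.5},{"dp": [0,0,-0.02],"turn": [0,0,0],"claw": 0.5},{"dp": [0,0,-0.02],"turn": [0,0,0],"claw": 0.5}]'

```text
t: 7.22
ee_pos: [583.6, 21.2, 31.0]
orientation: [-1.565, 0.245, -0.231]
ft_force: [-0.9, -0.1, -0.1]
width: 43.7
```

Call:
jog_arm --steps '[{"dp": [0,0,0.3],"turn": [0,0,0],"claw": 0.5},{"dp": [0,0,0.6],"turn": [0,0,0],"claw": 0.5},{"dp": [0,0,1],"turn": [0,0,0],"claw": 0.5},{"dp": [0,0,1],"turn": [0,0,0],"claw": 0.5}]'

```text
t: 7.55
ee_pos: [587.0, 21.3, 116.2]
orientation: [-1.564, 0.238, -0.237]
ft_force: [2.2, -0.0, 1.3]
width: 43.7
```

Call:
jog_arm --steps '[{"dp": [-0.14,0.43,0],"turn": [0,0,0],"claw": 0.5},{"dp": [-0.28,0.87,0],"turn": [0,0,0],"claw": 0.5},{"dp": [-0.28,0.87,0],"turn": [0,0,0],"claw": 0.5}]'

```text
t: 7.8
ee_pos: [562.9, 94.8, 116.2]
orientation: [-1.563, 0.237, -0.234]
ft_force: [-1.1, 1.4, -0.6]
width: 43.8
```

Call:
jog_arm --steps '[{"dp": [-0.14,0.43,0],"turn": [0,0,0],"claw": 0.5},{"dp": [-0.28,0.87,0],"turn": [0,0,0],"claw": 0.5},{"dp": [-0.28,0.87,0],"turn": [0,0,0],"claw": 0.5}]'

```text
t: 8.05
ee_pos: [538.7, 168.3, 115.8]
orientation: [-1.563, 0.235, -0.231]
ft_force: [-0.9, 0.6, 0.5]
width: 43.8
```

Call:
jog_arm --steps '[{"dp": [-0.14,0.43,0],"turn": [0,0,0],"claw": 0.5},{"dp": [-0.28,0.87,0],"turn": [0,0,0],"claw": 0.5},{"dp": [-0.28,0.87,0],"turn": [0,0,0],"claw": 0.5}]'

```text
t: 8.3
ee_pos: [515.1, 241.7, 115.5]
orientation: [-1.562, 0.232, -0.228]
ft_force: [0.0, -0.2, 0.0]
width: 43.8
```

Call:
jog_arm --steps '[{"dp": [-0.14,0.4,0],"turn": [0,0,0],"claw": 0.5},{"dp": [-0.28,0.75,0],"turn": [0,0,0],"claw": 0.5},{"dp": [-0.28,0.75,0],"turn": [0,0,0],"claw": 0.5},{"dp": [-0.28,0.75,0],"turn": [0,0,0],"claw": 0.5}]'

```text
t: 8.63
ee_pos: [492.6, 301.8, 115.1]
orientation: [-1.563, 0.23, -0.225]
ft_force: [-0.1, -0.3, 0.3]
width: 43.9
```

```bash
python3 - <<'E'
from h import *
o,M=tip(); d=grab('wrist','w3'); P=wpts(d,o,M); h=P[:,:,2]
m=((h>22)&(h<40)).astype(np.uint8); m[330:]=0
n,l,st,c=cv2.connectedComponentsWithStats(m)
for k in range(1,n):
    if st[k,4]>100: q=P[l==k]; print(st[k],q.mean(0).round(1),cv2.minAreaRect(q[:,:2].astype(np.float32)))
d=grab('top','t3'); P=pts(d)
cv2.imwrite('pics/t3z.png',cv2.resize(d['img'][150:350,200:450,::-1],None,fx=3,fy=3))
h=P[:,:,2]; m=((h>42)&(h<55)); m[:, :300]=0;m[:,400:]=0
def rect(m,n):
    q=P[m]; print(n,m.sum(),q.mean(0).round(1),cv2.minAreaRect(q[:,:2].astype(np.float32)))
rect(m,'case')
m=(h>40)&(h<51)&(abs(P[:,:,0]-583)<30)&(abs(P[:,:,1]-21)<30); rect(m,'hub')
E
```

```text
t 8.6333 p [492.6 301.8 115.1] jaw yaw -0.29 approach [-0.004 -0.003 -1.   ] jawx [ 0.958 -0.286 -0.003] F [-0.1 -0.3  0.3] w 43.9
[142   0  39  40 458] [430.7 500.5  23.7] ((430.64495849609375, 501.2389221191406), (36.55451965332031, 10.044480323791504), 34.359230041503906)
[ 322  210   20   72 1241] [501.2 302.5  31.5] ((500.9315185546875, 301.30511474609375), (49.62408447265625, 12.13154411315918), 71.6644287109375)
[ 559  237   81   80 2481] [727.  205.3  29.6] ((732.909912109375, 202.3520965576172), (106.21221923828125, 31.954700469970703), 7.86476469039917)
case 1306 [589.5  19.3  47.8] ((587.4785766601562, 20.249954223632812), (124.27497100830078, 170.1575469970703), 71.91694641113281)
hub 75 [583.5  20.7  44.4] ((584.5291137695312, 20.349445343017578), (20.281982421875, 19.93991470336914), 0.9139838218688965)
```

View pics/t3z.png

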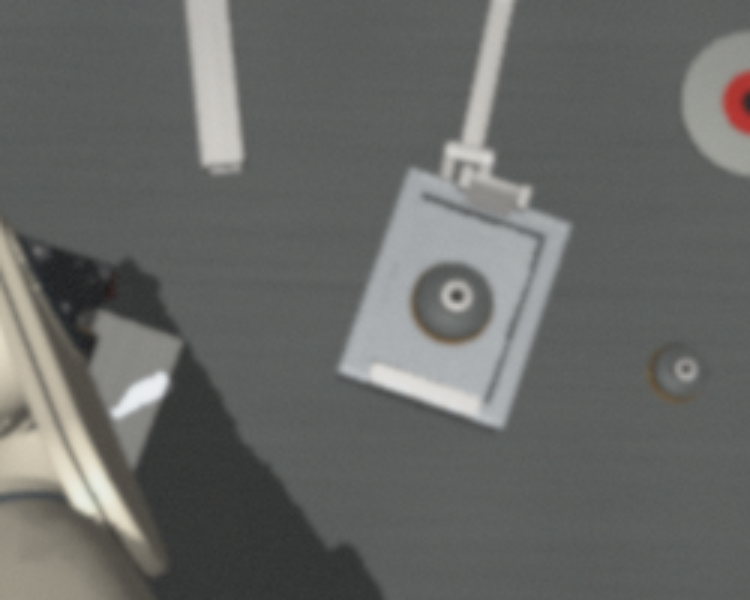

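View pics/w3.png

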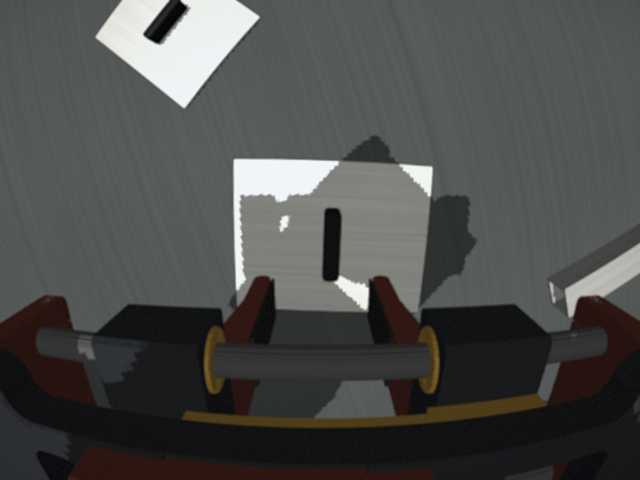

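Top view shows the wheel upright near the middle of the case (crop 455,295). Wrist view shows the handle at (332,245), 50 x 12 mm, so it is the right lid. Going to grasp.

Call:
jog_arm --steps '[{"dp": [0.09,-0.015,-0.3],"turn": [0,0,-0.01],"claw": 0.5},{"dp": [0.09,-0.015,-0.7],"turn": [0,0,-0.01],"claw": 0.5},{"dp": [0.09,-0.015,-0.9],"turn": [0,0,-0.01],"claw": 0.5},{"dp": [0.09,-0.015,-0.9],"turn": [0,0,-0.01],"claw": 0.5},{"dp": [0.09,-0.015,-0.9],"turn": [0,0,-0.01],"claw": 0.5}]'

```text
t: 9.15
ee_pos: [500.3, 297.6, 42.5]
orientation: [-1.561, 0.26, -0.252]
ft_force: [-0.1, -0.7, -0.2]
width: 44.3
```

```bash
python3 -c "
from h import *
tip()"
```

```text
t 9.15 p [500.3 297.6  42.5] jaw yaw -0.326 approach [-0.006 -0.005 -1.   ] jawx [ 0.947 -0.32  -0.004] F [-0.1 -0.7 -0.2] w 44.3
```

Call:
jog_arm --steps '[{"dp": [0,0.035,-0.2],"turn": [0,0,0],"claw": 0.5},{"dp": [0,0.035,-0.41],"turn": [0,0,0],"claw": 0.5},{"dp": [0,0.035,-0.41],"turn": [0,0,0],"claw": 0.5},{"dp": [0,0.035,-0.41],"turn": [0,0,0],"claw": 0.4},{"dp": [0,0.035,-0.41],"turn": [0,0,0],"claw": 0.2},{"dp": [0,0.035,-0.41],"turn": [0,0,0],"claw": 0},{"dp": [0,0.035,-0.41],"turn": [0,0,0],"claw": 0},{"dp": [0,0.035,-0.41],"turn": [0,0,0],"claw": 0},{"dp": [0,0.035,-0.41],"turn": [0,0,0],"claw": 0},{"dp": [0,0.035,-0.41],"turn": [0,0,0],"claw": 0},{"dp": [0,0.035,-0.41],"turn": [0,0,0],"claw": 0}]'

```text
t: 10.07
ee_pos: [500.5, 300.7, 10.5]
orientation: [-1.561, 0.259, -0.252]
ft_force: [-1.3, -1.2, 5.8]
width: 11.6
```

```bash
python3 -c "
from h import *
tip()"
```

```text
t 10.0667 p [500.5 300.7  10.5] jaw yaw -0.326 approach [-0.005 -0.004 -1.   ] jawx [ 0.947 -0.32  -0.004] F [-1.3 -1.2  5.8] w 11.6
```

Call:
jog_arm --steps '[{"dp": [0,0,0.2],"turn": [0,0,0],"claw": 0},{"dp": [0,0,0.5],"turn": [0,0,0],"claw": 0},{"dp": [0,0,0.9],"turn": [0,0,0],"claw": 0},{"dp": [0.1,-0.3,1],"turn": [0,0,0],"claw": 0},{"dp": [0.15,-0.45,1],"turn": [0,0,0],"claw": 0}]'

```text
t: 10.48
ee_pos: [514.3, 264.6, 93.0]
orientation: [-1.559, 0.255, -0.255]
ft_force: [1.3, -0.3, -1.0]
width: 11.9
```

Call:
jog_arm --steps '[{"dp": [0.15,-0.4,0.3],"turn": [0,0,0],"claw": 0},{"dp": [0.3,-0.8,0.5],"turn": [0,0,0],"claw": 0},{"dp": [0.3,-0.9,0.55],"turn": [0,0,0],"claw": 0}]'

```text
t: 10.73
ee_pos: [540.7, 189.1, 138.5]
orientation: [-1.558, 0.255, -0.259]
ft_force: [1.3, -0.2, -2.3]
width: 11.6
```

Call:
jog_arm --steps '[{"dp": [0.15,-0.4,0],"turn": [0,0,0],"claw": 0},{"dp": [0.3,-0.9,0],"turn": [-0.0125,-0.038,0],"claw": 0},{"dp": [0.3,-0.9,0],"turn": [-0.0125,-0.038,0],"claw": 0}]'

```text
t: 10.98
ee_pos: [562.7, 112.1, 136.6]
orientation: [-1.578, 0.158, -0.361]
ft_force: [-0.7, 0.4, -1.6]
width: 11.8
```

```bash
python3 -c "
from h import *
tip()
d=grab('side','s4')"
```

```text
t 10.9833 p [562.7 112.1 136.6] jaw yaw -0.33 approach [ 0.122 -0.046 -0.991] jawx [ 0.938 -0.321  0.13 ] F [-0.7  0.4 -1.6] w 11.8
```

View pics/s4.png

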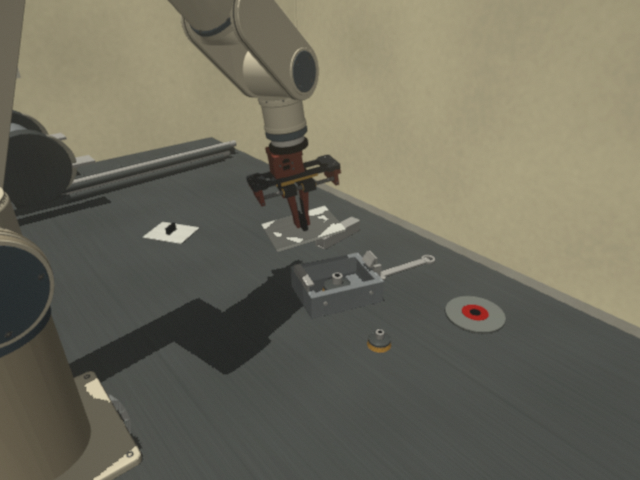

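Side view: lid is held at (303,228), wheel is upright in the case at (337,280).

Call:
jog_arm --steps '[{"dp": [0.1,-0.35,0],"turn": [0,0,0],"claw": 0},{"dp": [0.25,-0.7,0],"turn": [-0.012,-0.036,0.004],"claw": 0},{"dp": [0.25,-0.7,0],"turn": [-0.012,-0.036,0.004],"claw": 0}]'

```text
t: 11.28
ee_pos: [580.5, 56.1, 134.8]
orientation: [-1.592, 0.059, -0.442]
ft_force: [-1.5, -0.7, -3.3]
width: 12.0
```

Call:
jog_arm --steps '[{"dp": [0.1,-0.3,0],"turn": [0,0,0],"claw": 0},{"dp": [0.16,-0.45,0],"turn": [0,0,0],"claw": 0},{"dp": [0.16,-0.45,0],"turn": [0,0,0],"claw": 0},{"dp": [0.16,-0.45,0],"turn": [0,0,0],"claw": 0}]'

```text
t: 11.62
ee_pos: [592.9, 20.5, 133.9]
orientation: [-1.591, 0.062, -0.441]
ft_force: [-0.5, -0.3, -2.3]
width: 11.8
```

```bash
cat >> h.py <<'E'
def lid(C=(583,21.5),yaw=-0.315,off=10.5):
    o,M=tip(); c,s=np.cos(yaw),np.sin(yaw); W=np.array([[c,-s,0],[s,c,0],[0,0,1]])
    x=M[:,0]; n=-M[:,1]; z=np.cross(x,n)
    L=o['ee_pos']-off*n
    for nm,q in {'center':L,'near':L-74*x,'far':L+74*x}.items(): print(nm,(W.T@(q-np.array([C[0],C[1],0]))).round(1))
    print('pitch',round(np.arcsin(x[2]),3),'yaw rel',round(np.arctan2(x[1],x[0])-yaw,3),'roll',round(float(np.arcsin(z[2])),3),'Fcase',(W.T@o['ft_force']).round(1),'tau',o['moment'].round(2))
E
python3 -c "
from h import *
lid()"
```

```text
t 11.6167 p [592.9  20.5 133.9] jaw yaw -0.32 approach [ 0.227 -0.08  -0.971] jawx [ 0.921 -0.305  0.241] F [-0.5 -0.3 -2.3] w 11.8
center [ 12.2   2.1 123.7]
near [-59.6   2.4 105.9]
far [ 84.1   1.7 141.5]
pitch 0.243 yaw rel -0.005 roll 0.005 Fcase [-0.4 -0.4 -2.3] tau [0.08 0.27 0.04]
```

Call:
jog_arm --steps '[{"dp": [0.02,-0.03,-0.2],"turn": [0,0,0],"claw": 0},{"dp": [0.02,-0.03,-0.4],"turn": [0,0,0],"claw": 0},{"dp": [0.02,-0.03,-0.55],"turn": [0,0,0],"claw": 0},{"dp": [0.02,-0.03,-0.6],"turn": [0,0,0],"claw": 0},{"dp": [0.02,-0.03,-0.6],"turn": [0,0,0],"claw": 0},{"dp": [0.02,-0.03,-0.6],"turn": [0,0,0],"claw": 0}]'

```text
t: 12.12
ee_pos: [594.5, 18.7, 85.9]
orientation: [-1.591, 0.062, -0.44]
ft_force: [0.7, -0.4, -2.5]
width: 11.9
```

```bash
python3 -c "
from h import *
lid(); grab('side','s5'); d=grab('wrist','w5')
"
```

```text
t 12.1167 p [594.5  18.7  85.9] jaw yaw -0.319 approach [ 0.227 -0.08  -0.971] jawx [ 0.922 -0.305  0.24 ] F [ 0.7 -0.4 -2.5] w 11.9
center [14.3  0.9 75.7]
near [-57.5   1.1  57.9]
far [86.1  0.6 93.5]
pitch 0.243 yaw rel -0.004 roll 0.005 Fcase [ 0.8 -0.1 -2.5] tau [ 0.04  0.3  -0.03]
```

View pics/w5.png

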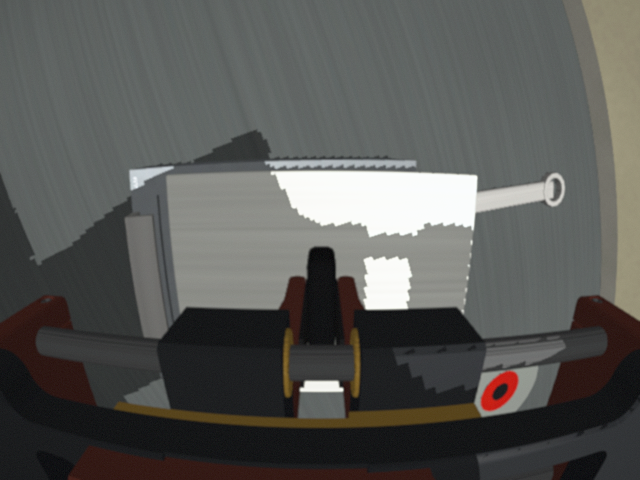

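View pics/s5.png

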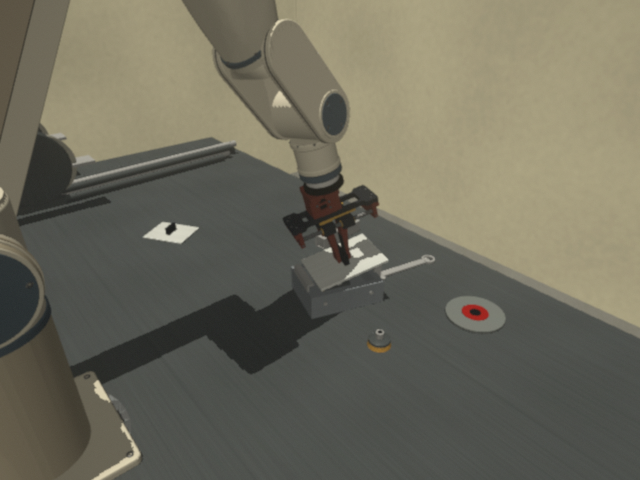

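Wrist view shows the lid end (165,240) clear of the lip (140,270). Lowering to slot height.

Call:
jog_arm --steps '[{"dp": [0,0,-0.04],"turn": [0,0,0],"claw": 0},{"dp": [0,0,-0.08],"turn": [0,0,0],"claw": 0},{"dp": [0,0,-0.08],"turn": [0,0,0],"claw": 0},{"dp": [0,0,-0.08],"turn": [0,0,0],"claw": 0}]'

```text
t: 12.55
ee_pos: [594.9, 18.4, 80.2]
orientation: [-1.591, 0.061, -0.442]
ft_force: [-0.1, 0.5, -1.4]
width: 11.8
```

```bash
python3 -c "
from h import *
lid()
"
```

```text
t 12.55 p [594.9  18.4  80.2] jaw yaw -0.32 approach [ 0.228 -0.08  -0.97 ] jawx [ 0.921 -0.305  0.241] F [-0.1  0.5 -1.4] w 11.8
center [14.8  0.7 70. ]
near [-57.    1.   52.1]
far [86.6  0.4 87.9]
pitch 0.244 yaw rel -0.005 roll 0.004 Fcase [-0.3  0.4 -1.4] tau [-0.04  0.34  0.03]
```

Call:
jog_arm --steps '[{"dp": [0,0,-0.01],"turn": [0,0,0],"claw": 0},{"dp": [-0.05,0.016,-0.01],"turn": [0,0,0],"claw": 0},{"dp": [-0.1,0.032,-0.01],"turn": [0,0,0],"claw": 0},{"dp": [-0.14,0.046,-0.01],"turn": [0,0,0],"claw": 0},{"dp": [-0.14,0.046,-0.01],"turn": [0,0,0],"claw": 0},{"dp": [-0.14,0.046,-0.01],"turn": [0,0,0],"claw": 0}]'

```text
t: 13.05
ee_pos: [583.4, 22.2, 79.5]
orientation: [-1.591, 0.061, -0.441]
ft_force: [0.7, 1.0, -1.7]
width: 11.9
```

```bash
python3 -c "
from h import *
lid()
"
```

```text
t 13.05 p [583.4  22.2  79.5] jaw yaw -0.319 approach [ 0.228 -0.08  -0.97 ] jawx [ 0.921 -0.305  0.241] F [ 0.7  1.  -1.7] w 11.9
center [ 2.7  0.8 69.3]
near [-69.1   1.1  51.4]
far [74.5  0.5 87.1]
pitch 0.244 yaw rel -0.004 roll 0.004 Fcase [ 0.4  1.1 -1.7] tau [ 0.02  0.23 -0.01]
```

Call:
jog_arm --steps '[{"dp": [-0.025,0.008,0],"turn": [0,0,0],"claw": 0},{"dp": [-0.05,0.016,0],"turn": [0,0,0],"claw": 0},{"dp": [-0.05,0.016,0],"turn": [0,0,0],"claw": 0},{"dp": [-0.05,0.016,0],"turn": [0,0,0],"claw": 0}]'

```text
t: 13.38
ee_pos: [579.3, 23.5, 79.4]
orientation: [-1.591, 0.061, -0.441]
ft_force: [-0.1, -0.7, -2.3]
width: 11.7
```

```bash
python3 -c "
from h import *
lid()
"
```

```text
t 13.3833 p [579.3  23.5  79.4] jaw yaw -0.319 approach [ 0.228 -0.08  -0.97 ] jawx [ 0.921 -0.305  0.241] F [-0.1 -0.7 -2.3] w 11.7
center [-1.6  0.7 69.2]
near [-73.4   1.   51.4]
far [70.2  0.4 87.1]
pitch 0.244 yaw rel -0.004 roll 0.004 Fcase [ 0.1 -0.7 -2.3] tau [-0.07  0.23 -0.01]
```

Call:
jog_arm --steps '[{"dp": [-0.012,0.004,0],"turn": [0,0,0],"claw": 0},{"dp": [-0.025,0.008,0],"turn": [0,0,0],"claw": 0},{"dp": [-0.025,0.008,0],"turn": [0,0,0],"claw": 0}]'

```text
t: 13.63
ee_pos: [578.1, 24.2, 79.8]
orientation: [-1.591, 0.059, -0.442]
ft_force: [3.5, -1.5, -2.7]
width: 11.9
```

```bash
python3 -c "
from h import *
lid()
"
```

```text
t 13.6333 p [578.1  24.2  79.8] jaw yaw -0.319 approach [ 0.229 -0.08  -0.97 ] jawx [ 0.921 -0.304  0.243] F [ 3.5 -1.5 -2.7] w 11.9
center [-2.9  1.  69.6]
near [-74.7   1.3  51.6]
far [68.9  0.7 87.6]
pitch 0.245 yaw rel -0.004 roll 0.004 Fcase [ 3.8 -0.3 -2.7] tau [-0.17 -0.26  0.04]
```

Butted against the lip upright (about 4 N, near end at x = -74.7 as expected). Pivoting down.

Call:
jog_arm --steps '[{"dp": [0.012,-0.004,-0.03],"turn": [0.003,0.009,0],"claw": 0},{"dp": [0.022,-0.007,-0.065],"turn": [0.006,0.019,0],"claw": 0},{"dp": [0.033,-0.011,-0.098],"turn": [0.0094,0.0288,0],"claw": 0},{"dp": [0.033,-0.011,-0.098],"turn": [0.0094,0.0288,0],"claw": 0},{"dp": [0.033,-0.011,-0.098],"turn": [0.0094,0.0288,0],"claw": 0}]'

```text
t: 14.05
ee_pos: [580.8, 23.1, 71.8]
orientation: [-1.581, 0.134, -0.369]
ft_force: [-0.1, 0.6, -1.7]
width: 11.7
```

```bash
python3 -c "
from h import *
lid(); grab('wrist','w6'); grab('side','s6')
"
```

```text
t 14.05 p [580.8  23.1  71.8] jaw yaw -0.32 approach [ 0.141 -0.051 -0.989] jawx [ 0.939 -0.311  0.15 ] F [-0.1  0.6 -1.7] w 11.7
center [-1.   0.8 61.4]
near [-74.2   1.1  50.3]
far [72.2  0.4 72.5]
pitch 0.151 yaw rel -0.005 roll 0.004 Fcase [-0.2  0.5 -1.7] tau [-0.05  0.24  0.04]
```

View pics/w6.png

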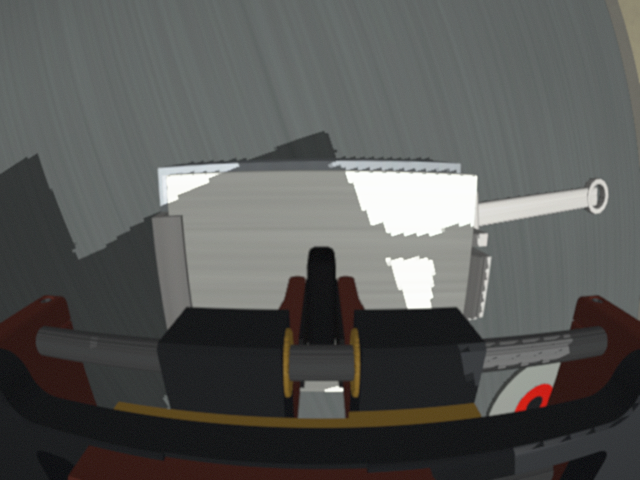

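Call:
jog_arm --steps '[{"dp": [0.003,-0.001,-0.012],"turn": [0.0013,0.004,0],"claw": 0},{"dp": [0.006,-0.002,-0.024],"turn": [0.0026,0.0079,0],"claw": 0},{"dp": [0.006,-0.002,-0.024],"turn": [0.0026,0.0079,0],"claw": 0}]'

```text
t: 14.4
ee_pos: [580.7, 23.2, 70.0]
orientation: [-1.578, 0.156, -0.346]
ft_force: [-2.8, 0.9, 1.7]
width: 11.7
```

```bash
python3 -c "
from h import *
lid()
"
```

```text
t 14.4 p [580.7  23.2  70. ] jaw yaw -0.319 approach [ 0.115 -0.043 -0.992] jawx [ 0.942 -0.311  0.123] F [-2.8  0.9  1.7] w 11.7
center [-1.5  0.8 59.6]
near [-74.9   1.1  50.5]
far [72.   0.6 68.7]
pitch 0.123 yaw rel -0.004 roll 0.005 Fcase [-2.9 -0.   1.7] tau [0.14 0.34 0.02]
```

Call:
jog_arm --steps '[{"dp": [0,0,0],"turn": [0,0,0],"claw": 0.3},{"dp": [0,0,0],"turn": [0,0,0],"claw": 0.4},{"dp": [0,0,0],"turn": [0,0,0],"claw": 0.4},{"dp": [0,0,0],"turn": [0,0,0],"claw": 0.4},{"dp": [0,0,0],"turn": [0,0,0],"claw": 0.4},{"dp": [-0.02,0.01,0.15],"turn": [0,0,0],"claw": 0.4},{"dp": [-0.04,0.015,0.35],"turn": [0,0,0],"claw": 0.4},{"dp": [-0.08,0.03,0.7],"turn": [0,0,0],"claw": 0.4},{"dp": [-0.08,0.03,0.7],"turn": [0,0,0],"claw": 0.4}]'

```text
t: 15.15
ee_pos: [576.5, 25.9, 130.9]
orientation: [-1.577, 0.151, -0.351]
ft_force: [1.3, -0.2, -0.3]
width: 35.4
```

```bash
python3 -c "
from h import *
o,M=tip(); d=grab('wrist','w7'); P=wpts(d,o,M)
grab('side','s7')
for u,v in [(200,230),(250,230),(300,200),(350,190),(400,190),(420,230),(440,280)]: print(u,v,P[v,u].round(1))
"
```

```text
t 15.15 p [576.5  25.9 130.9] jaw yaw -0.319 approach [ 0.121 -0.042 -0.992] jawx [ 0.942 -0.311  0.129] F [ 1.3 -0.2 -0.3] w 35.4
200 230 [520.3  66.7  66.7]
250 230 [548.9  54.5  60.3]
300 200 [585.1  62.4  64.1]
350 190 [615.8  58.9  69.2]
400 190 [645.5  49.5  72.7]
420 230 [650.5  21.4  76.1]
440 280 [655.8 -16.7  77.4]
```

View pics/w7.png

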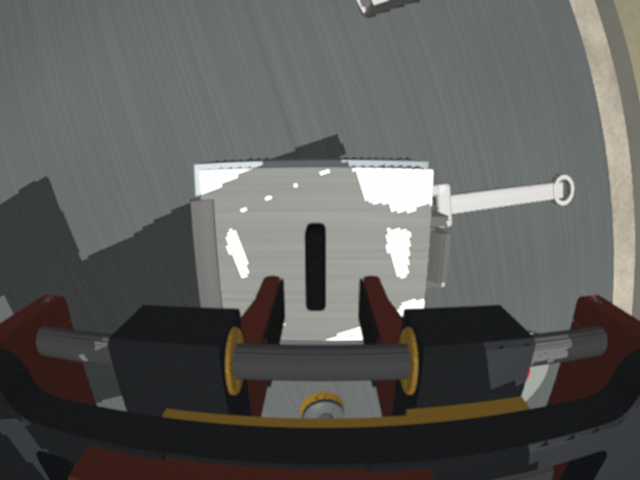

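The lid rests tilted, hooked under the lip (205,250) and leaning on the catch (440,255). Now pressing at the far end with closed fingers.

Call:
jog_arm --steps '[{"dp": [0.3,-0.11,0],"turn": [0.0127,0.039,0],"claw": 0},{"dp": [0.62,-0.23,0],"turn": [0.0127,0.039,0],"claw": 0},{"dp": [0.62,-0.23,0],"turn": [0.0127,0.039,0],"claw": 0},{"dp": [0.62,-0.23,0],"turn": [0.0127,0.039,0],"claw": 0},{"dp": [0.62,-0.23,-0.3],"turn": [0.0127,0.039,0],"claw": 0},{"dp": [0.62,-0.23,-0.5],"turn": [0.0127,0.039,0],"claw": 0},{"dp": [0.62,-0.23,-0.5],"turn": [0.0127,0.039,0],"claw": 0}]'

```text
t: 15.83
ee_pos: [620.7, 7.7, 84.0]
orientation: [-1.561, 0.259, -0.242]
ft_force: [-0.7, 0.1, 0.4]
width: 0.5
```

```bash
python3 -c "
from h import *
tip()"
```

```text
t 15.8333 p [620.7   7.7  84. ] jaw yaw -0.319 approach [-0.011 -0.003 -1.   ] jawx [ 0.95  -0.313 -0.01 ] F [-0.7  0.1  0.4] w 0.5
```

Call:
jog_arm --steps '[{"dp": [0.05,-0.01,-0.08],"turn": [0,0,0],"claw": 0},{"dp": [0.05,-0.01,-0.13],"turn": [0,0,0],"claw": 0},{"dp": [0.05,-0.01,-0.16],"turn": [0,0,0],"claw": 0},{"dp": [0.05,-0.01,-0.16],"turn": [0,0,0],"claw": 0}]'

```text
t: 16.17
ee_pos: [624.6, 7.0, 71.4]
orientation: [-1.561, 0.259, -0.241]
ft_force: [-0.1, 0.3, 0.7]
width: 0.7
```

Call:
jog_arm --steps '[{"dp": [0,0,-0.025],"turn": [0,0,0],"claw": 0},{"dp": [0,0,-0.05],"turn": [0,0,0],"claw": 0},{"dp": [0,0,-0.05],"turn": [0,0,0],"claw": 0}]'

```text
t: 16.42
ee_pos: [625.1, 7.1, 68.3]
orientation: [-1.561, 0.258, -0.243]
ft_force: [-1.5, 1.6, 4.1]
width: 0.2
```

Contact at about 4 N. Pressing further in small steps.

Call:
jog_arm --steps '[{"dp": [0,0,-0.025],"turn": [0,0,0],"claw": 0},{"dp": [0,0,-0.05],"turn": [0,0,0],"claw": 0},{"dp": [0,0,-0.05],"turn": [0,0,0],"claw": 0}]'

```text
t: 16.67
ee_pos: [625.5, 7.2, 65.1]
orientation: [-1.56, 0.257, -0.243]
ft_force: [-1.4, 0.7, 4.2]
width: 0.2
```

Call:
jog_arm --steps '[{"dp": [0,0,-0.025],"turn": [0,0,0],"claw": 0},{"dp": [0,0,-0.05],"turn": [0,0,0],"claw": 0},{"dp": [0,0,-0.05],"turn": [0,0,0],"claw": 0}]'

```text
t: 16.92
ee_pos: [625.9, 7.1, 61.2]
orientation: [-1.56, 0.256, -0.244]
ft_force: [-0.5, 0.1, 1.4]
width: 0.4
```

Call:
jog_arm --steps '[{"dp": [0,0,-0.025],"turn": [0,0,0],"claw": 0},{"dp": [0,0,-0.05],"turn": [0,0,0],"claw": 0},{"dp": [0,0,-0.05],"turn": [0,0,0],"claw": 0}]'

```text
t: 17.17
ee_pos: [625.6, 7.1, 56.6]
orientation: [-1.56, 0.256, -0.244]
ft_force: [-0.9, 0.1, -0.4]
width: 0.5
```

Call:
jog_arm --steps '[{"dp": [0,0,-0.015],"turn": [0,0,0],"claw": 0},{"dp": [0,0,-0.025],"turn": [0,0,0],"claw": 0},{"dp": [0,0,-0.025],"turn": [0,0,0],"claw": 0}]'

```text
t: 17.42
ee_pos: [625.7, 7.2, 56.3]
orientation: [-1.561, 0.256, -0.244]
ft_force: [-5.7, -0.7, 17.3]
width: 0.7
```

Firm stop at z = 56.3 (lid top flat is 56). Backing off to inspect.

Call:
jog_arm --steps '[{"dp": [0,0,0.3],"turn": [0,0,0],"claw": 0},{"dp": [0,0,0.7],"turn": [0,0,0],"claw": 0},{"dp": [0,0,1],"turn": [0,0,0],"claw": 0},{"dp": [0,0,1],"turn": [0,0,0],"claw": 0},{"dp": [0,0,1],"turn": [0,0,0],"claw": 0}]'

```text
t: 17.83
ee_pos: [626.7, 7.2, 137.6]
orientation: [-1.56, 0.254, -0.246]
ft_force: [0.2, 0.3, -0.0]
width: 0.6
```

Call:
jog_arm --steps '[{"dp": [-0.4,0.3,0.4],"turn": [0,0,0],"claw": 0},{"dp": [-0.8,0.6,0.8],"turn": [0,0,0],"claw": 0},{"dp": [-1,0.8,1],"turn": [0,0,0],"claw": 0},{"dp": [-1,0.8,1],"turn": [0,0,0],"claw": 0},{"dp": [-1,0.8,1],"turn": [0,0,0],"claw": 0}]'

```text
t: 18.25
ee_pos: [545.9, 72.2, 217.9]
orientation: [-1.56, 0.252, -0.245]
ft_force: [-0.1, 0.3, 0.3]
width: 0.8
```

Call:
jog_arm --steps '[{"dp": [-0.5,0.5,0],"turn": [0,0,0],"claw": 0},{"dp": [-1,1,0],"turn": [0,0,0],"claw": 0},{"dp": [-1,1,0],"turn": [0,0,0],"claw": 0},{"dp": [-1,1,0],"turn": [0,0,0],"claw": 0}]'

```text
t: 18.58
ee_pos: [462.1, 153.7, 215.6]
orientation: [-1.562, 0.254, -0.239]
ft_force: [-0.3, -0.6, -0.6]
width: 0.7
```

```bash
python3 - <<'E'
from h import *
tip()
C=np.array([583,21.5]);y=-0.315;c,s=np.cos(y),np.sin(y)
for n in ['top','side']:
    d=grab(n,n+'9'); P=pts(d); Q=P.copy(); q=P[:,:,:2]-C
    Q[:,:,0]=q[:,:,0]*c+q[:,:,1]*s; Q[:,:,1]=-q[:,:,0]*s+q[:,:,1]*c
    X,Y,Z=Q[:,:,0],Q[:,:,1],Q[:,:,2]
    m=(abs(X)<58)&(abs(Y)<50)&(abs(X)>12)&(Z>48)&(Z<65)
    A=np.c_[X[m],Y[m],np.ones(m.sum())]; k=np.linalg.lstsq(A,Z[m],rcond=None)[0]; print(n,m.sum(),'plane slopes',k.round(4))
    m=(abs(X)<12)&(abs(Y)<35)&(Z>72)&(Z<90); r=cv2.minAreaRect(Q[m][:,:2].astype(np.float32)); print('handle',m.sum(),r,Z[m].max())
    m=(X>58)&(X<100)&(abs(Y)<16)&(Z>60)&(Z<90); print('catch',m.sum(),Q[m].min(0),Q[m].max(0))
    us=np.argwhere((abs(X)<90)&(abs(Y)<70)&(Z>30)); a=us.min(0);b=us.max(0)
    cv2.imwrite(f'pics/{n}9z.png',cv2.resize(d['img'][a[0]-5:b[0]+5,a[1]-5:b[1]+5,::-1],None,fx=5,fy=5,interpolation=cv2.INTER_CUBIC))
E
```

```text
t 18.5833 p [462.1 153.7 215.6] jaw yaw -0.314 approach [-0.01  -0.004 -1.   ] jawx [ 0.951 -0.309 -0.008] F [-0.3 -0.6 -0.6] w 0.7
top 1938 plane slopes [-1.90000e-03 -2.30000e-03  5.38869e+01]
handle 138 ((-2.0029168128967285, 0.23001861572265625), (12.234076499938965, 48.85683822631836), 0.3011603057384491) 85.36944473116796
catch 142 [ 65.09080379 -15.89254041  60.02228529] [84.7194637  15.80265263 80.84625942]
side 1124 plane slopes [6.00000e-04 1.60000e-03 5.71469e+01]
handle 129 ((-2.9595842361450195, -1.7902889251708984), (12.34424877166748, 51.029598236083984), 0.3075811564922333) 84.76664681862701
catch 138 [ 65.73740994 -15.98677591  60.21449038] [84.06660212 15.96079339 82.12903697]Traceback (most recent call last):
  File "<stdin>", line 13, in <module>
cv2.error: OpenCV(4.12.0) /io/opencv/modules/imgproc/src/resize.cpp:4208: error: (-215:Assertion failed) !ssize.empty() in function 'resize'
```

View pics/top9z.png

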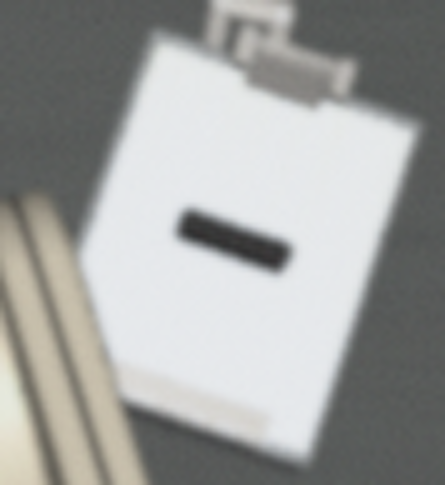

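```bash
python3 - <<'E'
from h import *
C=np.array([583,21.5]);y=-0.315;c,s=np.cos(y),np.sin(y)
for t in ['top0','top9','side0','side9']:
    d=ld(t); P=pts(d); q=P[:,:,:2]-C
    X=q[:,:,0]*c+q[:,:,1]*s; Y=-q[:,:,0]*s+q[:,:,1]*c; Z=P[:,:,2]
    m=(X>58)&(X<95)&(abs(Y)<14)&(Z>63)&(Z<85); print(t,'catch face x at z70',np.median((X-(Z-70)*np.tan(np.radians(30)))[m&(X<77)]).round(2),m.sum())
d=ld('side9'); cv2.imwrite('pics/s9z.png',cv2.resize(d['img'][220:330,270:410,::-1],None,fx=5,fy=5,interpolation=cv2.INTER_CUBIC))
E
```

```text
top0 catch face x at z70 72.35 109
top9 catch face x at z70 72.77 111
side0 catch face x at z70 71.02 107
side9 catch face x at z70 70.34 106
```

View pics/s9z.png

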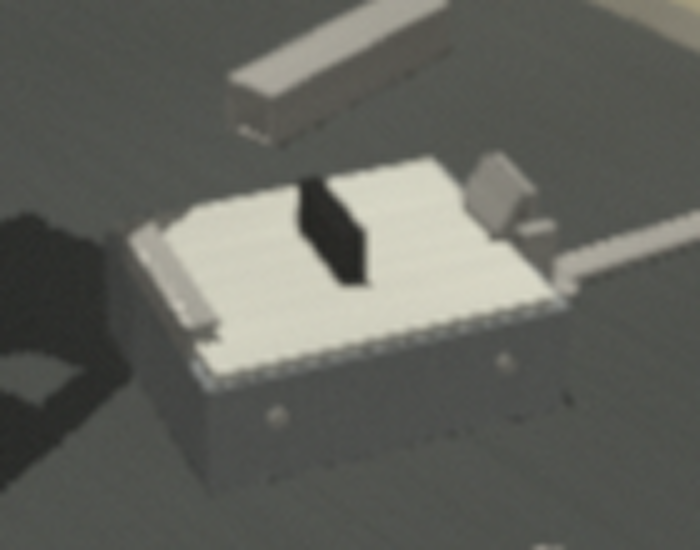

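Side view: the lid lies flat, its near end is under the lip (175,280), and the catch is over the far end (500,195). The catch face is within 0.7 mm of where it started. Handing in.

```bash
python3 -c "
from workcell import ctrl
print(ctrl.close_job())"
```

```text
the job is handed in; nothing more can be done
None
```

The wire cup wheel is standing upright in the case and the lid is closed and latched. I handed the job in at about 18.7 s; it reports no verdict.

- **Wheel:** I gripped it by the hub, set it on the case floor within about 2 mm of centre, and let go. I last saw it upright just before the lid went on; the closed lid now hides it.
- **Lid:** I hooked the near end under the lip at 0.25 rad tilt until it butted lightly (about 4 N). I then pressed the far end down with the closed fingers. The push felt 4 N on the catch and 17 N at the final stop.
- **Flatness and position:** The lid slope reads below 0.004 rad in both views. The handle is about 2–3 mm from centre lengthways and within 2 mm sideways. Its angle to the case is below 0.02 rad.
- **Lid height:** The two cameras disagree. The top surface reads 53.9 mm from above and 57.1 mm from the side, against 56 mm expected. That is roughly the 2 mm calibration error, and the fingertips stopped at 56.3 mm.
- **Catch:** Its face reads within 0.7 mm of where it started, so it looks home, over the lid end.
- **Tube, disc and spanner:** I did not touch them on purpose and saw no sign that they moved, but I did not measure them again at the end.

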